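Proof-pull the hanger on the larger art panel

ROBOT

A 6-joint arm with a two-finger parallel gripper is mounted at the origin on the work surface. World frame = base frame: x ahead of the robot, y to its left, z up, the work surface at z = 0. Lengths are in m, angles in rad, forces in N, time in s.
With the tool pointing down it reaches from about 0.3 to 0.875 m from the base axis. Payload 6.4 kg.
Tool frame: the origin (TCP) lies midway between the tips of the shut fingers; the grasp point (between the pads) lies 19 mm behind it; x points along the fingers, y is the direction in which the jaws open and shut, and the axes are right-handed (so a half turn about x gives the same grasp; the last joint's range is limited). The gripper opens to 85 mm and grips with 20 to 120 N. Pads are 22 mm wide; open, the fingers measure 114 mm over their backs; the gripper's body (76 mm by 85 mm) begins 54 mm behind the grasp point. The pads swing forward as they close: fully open they stand 13 mm farther back than shut.
Start: joints at [0.93, 0.181, 1.607, -0, 1.354, -0.206], TCP at [0.242, 0.522, 0.231] pointing down, gripper open.
Joint ranges: [-2.99, 2.99], [-0.89, 2.07], [0.3, 2.58], [-1.14, 4.28], [0, 2.63], [-3.12, 3.12]. Speed limits (rad/s): [2.57, 2.57, 3.01, 3.14, 3.14, 3.14].

INTERFACE

Orientations are given as a unit quaternion [w, x, y, z].
In Python, from bench import ctrl gives the robot as it stands.
- The arm moves only by the tool step_arm, never from a script. Its argument "motion" is a list of rows, each a list of 7 numbers: the shift along the tool's x, y, z in mm, then the turn, a rotation vector about the tool's x, y, z in degrees, then the closure in counts, from 0 (fully open) to 255 (shut). In form: [[tx, ty, tz, rx, ry, rz, hand], ...]. A call has 1 to 10 rows; each row is the pose to reach, as a shift and turn from the pose commanded when the call began, along the tool's axes at that moment; what a row does not reach only later rows make up. A row lasts 1/8 s, in which the tool goes at most 62.5 mm and 10.7 degrees, less where a joint would pass 70% of its speed; a pose out of reach is approached as far as the arm can. A call with a gripper value outside its range is refused whole. The fingers move at their own pace and stop on an object; the grip force is fixed at half the most. Time passes only in rows, so rows that repeat a pose let the fingers close. It gives the time, the measured TCP pose, the force and the opening at its end, in the units of the state.
- ctrl.get_obs(): the state, without advancing time (a new reading comes with each control period).
- ctrl.camera(name): name is "scene" or "side" or "wrist"; returns (picture, depth): 480x640x3 uint8, red, green, blue; 480x640 float32, m along the optical axis (not along the pixel's ray), 0 where there is no reading.
- ctrl.camera_info(name): a dict with "fx", "fy", "cx", "cy" (pixels), "T" (4x4, takes a point from camera to world coordinates); the wrist camera has in their place "hand_eye" (4x4, takes a point from camera to tool coordinates, whose origin is the TCP and whose axes are the tool frame's). Camera axes: x right, y down, z forward; pixel columns grow to the right and rows downward; lengths in m; the calibration is good to about 2 mm. The wrist camera is an equidistant fisheye: a pixel r from the principal point sees the ray r / f radians off the axis. A picture is of the moment at which its call begins: read the wrist's pose just before it. camera_info takes no time and is no camera call.
- ctrl.hand_in(): hands the job in, once; it reports no verdict.
The state is a dict: "time_s": time; "q": joint angles; "dq": joint speeds; "joint_efforts": joint torques, N m; "eef_pos": TCP position; "eef_rot": TCP orientation; "wrist_force": force on the tool from outside, world axes, zero at the start; "torque": the same for the moment, N m; "opening": opening from 0.0 (shut) to 1.0 (fully open).
Only numpy, scipy, OpenCV 4.12 (cv2) and the standard library are available. Lean on these libraries where they do the work, as an engineer would, in place of code of your own. Each camera call takes 0.05 s, during which the arm holds its last target. There are 200 camera calls.

TASK

Two painted panels lie face down on test boards, each with a spring scale hooked to its glued-on hanger. Test the hanger of the larger panel: pull that scale's T-handle straight out until the cross-bar is level with the upright metal marker beside it (not clearly past it), hold it there for two seconds, then let it go all the way back in and let go. Leave the other scale alone.

Things in the scene. Friction and masses are not known exactly. Their poses are not given: they have to be found in the camera images.
- large_handle (a point): Middle of the black cross-bar of the T-handle of the LARGER panel's scale (panel 150 x 210 mm, the other 100 x 120). Level round bar along y, 14 mm thick, 70 long, axis 90 mm above the table, on a 12 x 16 mm stem up from the end of a 10 mm rod (axis 45 mm up). The rod runs along +x into a 42 mm tube, mouth 65 mm from the bar when home; it pulls out along -x. Pinch it from above, closing along x.
- large_mark: Marker of the larger panel's scale: upright aluminium fin 5 mm thick (x), 18 wide (y), top 80 mm above the table, fixed to the board. Origin: centre of its underside, 12 mm above the table, 60 mm to the +y side of the rod's axis. Axes parallel to the handle's. The bar's axis is level with it when both have the same place along x, 50 to 100 mm out from home.
- large_pull (a joint): How far the larger panel's scale is pulled out, m: 0 fully home, growing as the handle comes out along -x, stop at 0.14. The spring pulls it back home by itself with 3 N at home and 1 N more for every 10 mm (13 N at 100 mm).
- small_pull (a joint): The same for the other scale, of the same make, hooked to the smaller panel (100 x 120 mm), with a marker of its own; to be left home at 0.

How it is judged:
On the way:
1. the larger panel's cross-bar is held within 12 mm of level with its marker for 1.5 s (x of large_handle in the frame of large_mark between -0.012 and 0.012 m), for 1.5 s.
At the end, for the whole second after the job is handed in: Both scales are home again (pulled out less than 10 mm), the handle released (value of joint each of large_pull, small_pull below 0.01 m); the robot touches nothing.
It fails at once if the larger panel's scale is pulled more than 25 mm past its marker (x of large_handle in the frame of large_mark below -0.025 m).
It fails at once if the other scale is pulled out by more than 15 mm (value of joint small_pull above 0.015 m).
It also fails if it takes over 40 s, if anything falls off the work surface, if the arm or the gripper's body presses on something with over 40 N, if the wrist force passes 120 N, or if a joint passes its speed limit or range.

## Working session

There is one attempt and no reset: what is moved stays moved. The work goes in short steps, Python scripts to look and compute and a tool call to move; the robot and the scene stay as the last step left them, time stands still between calls to the robot, and variables do not carry over. Pictures are saved under pics/ and viewed, about 8 in all and at most 12, crops included, and the job is handed in when it is done.

Besides the shell and the picture viewer there is one more tool, called after "Request:" as a command line: name --pt "numbers of a row" for each row, then --argument value for the rest. step_arm: Moves the arm, as the interface text tells. Its arguments: {"type":"object","properties":{"motion":{"type":"array","items":{"type":"array","items":{"type":"number"}}}},"required":["motion"]}

```bash
mkdir -p pics
cat > h.py <<'E'
import numpy as np,cv2
from bench import ctrl
def grab(n):
    o=ctrl.get_obs(); im,d=ctrl.camera(n); i=ctrl.camera_info(n); return o,im,d,i
def cloud(d,i):
    v,u=np.mgrid[:480,:640]; P=np.stack([(u-i['cx'])/i['fx']*d,(v-i['cy'])/i['fy']*d,d],-1)
    return P@i['T'][:3,:3].T+i['T'][:3,3]
E
python3 - <<'E'
from h import *
for n in('scene','side'):
    o,im,d,i=grab(n); i['T']=np.array(i['T'])
    cv2.imwrite(f'pics/{n}.png',im[...,::-1]); np.savez(f'{n}.npz',im=im,d=d,P=cloud(d,i)); print(n,i['T'].round(3).tolist(),i['fx'])
print(o['time_s'],o['eef_pos'],o['eef_rot'])
E
```

```text
scene [[-0.536, 0.526, -0.661, 1.256], [0.844, 0.323, -0.428, 0.447], [-0.012, -0.787, -0.617, 0.731], [0.0, 0.0, 0.0, 1.0]] 604.2953736413257
side [[0.738, -0.431, 0.519, 0.194], [-0.674, -0.49, 0.552, -0.379], [0.016, -0.757, -0.653, 0.588], [0.0, 0.0, 0.0, 1.0]] 503.34420742221886
0.05 [0.24183287 0.52107423 0.23040409] [ 0.69021165  0.15194522  0.6907238  -0.15303973]
```

View pics/scene.png

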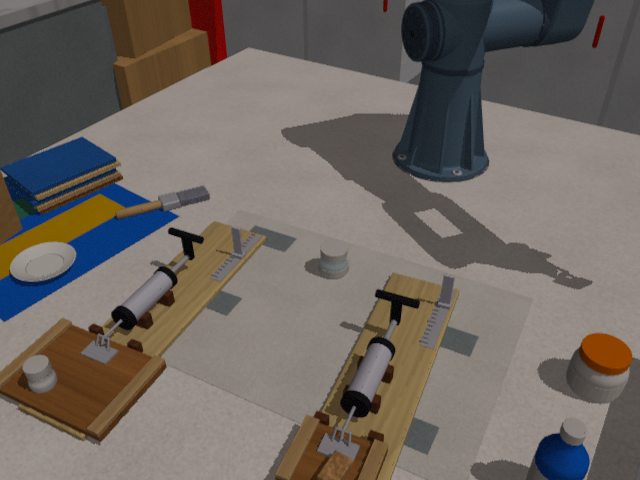

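View pics/side.png

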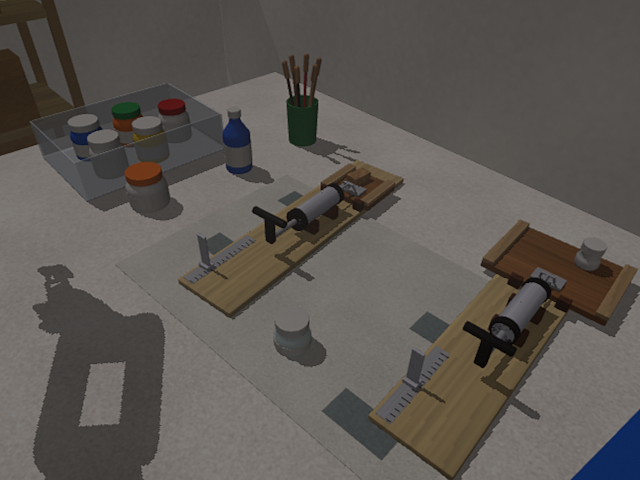

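The larger panel is on the scene's left, with its bar at about (186,236) and marker top at about (238,232). In the side view it is on the right, with the bar at (490,338) and the marker at (415,365). Next I'll measure both.

Run:
```python
from h import *
for n in('scene','side'):
    z=np.load(n+'.npz'); P=z['P']; im=z['im'].astype(int); d=z['d']
    bs={'scene':{'L':(150,215,215,270),'S':(365,280,425,325),'mL':(225,222,250,262),'mS':(435,270,458,312)},'side':{'L':(455,315,525,370),'S':(245,200,295,245),'mL':(400,345,430,392),'mS':(192,228,215,272)}}[n]
    for k,(a,b,c,e) in bs.items():
        p=P[b:e,a:c].reshape(-1,3); q=im[b:e,a:c].reshape(-1,3); ok=d[b:e,a:c].ravel()>0
        if k[0]=='m': m=ok&(p[:,2]>.035)&(p[:,2]<.09)
        else: m=ok&(p[:,2]>.08)&(p[:,2]<.11)&(q.max(1)<70)
        s=p[m]; print(n,k,m.sum(),np.percentile(s,[3,50,97],axis=0).round(4).tolist())
    # direction of bar via PCA
    a,b,c,e=bs['L'];p=P[b:e,a:c].reshape(-1,3);q=im[b:e,a:c].reshape(-1,3)
    s=p[(p[:,2]>.082)&(p[:,2]<.11)&(q.max(1)<70)]; w=np.linalg.svd(s-s.mean(0),full_matrices=False)[2][0];print('dir',w,np.degrees(np.arctan2(w[1],w[0])))
z=np.load('scene.npz');P=z['P']
for uv in[(70,322),(165,365),(100,435),(2,385)]: print(uv,P[uv[1],uv[0]].round(3))
```

```text
scene L 258 [[0.646, -0.2497, 0.0825], [0.6546, -0.2155, 0.0936], [0.6599, -0.1845, 0.098]]
scene S 394 [[0.5978, 0.1452, 0.0832], [0.6065, 0.1774, 0.0938], [0.6129, 0.2093, 0.0982]]
scene mL 190 [[0.5707, -0.1764, 0.0363], [0.5753, -0.1665, 0.0599], [0.5784, -0.1585, 0.0813]]
scene mS 248 [[0.4946, 0.2116, 0.0363], [0.498, 0.2201, 0.0599], [0.5008, 0.2284, 0.0806]]
dir [-0.12957647  0.99156637 -0.00246597] 97.44514158448717
side L 639 [[0.6413, -0.2533, 0.083], [0.6466, -0.2221, 0.0943], [0.6551, -0.1891, 0.0975]]
side S 311 [[0.592, 0.1413, 0.0819], [0.5988, 0.1716, 0.0937], [0.6094, 0.2057, 0.0975]]
side mL 339 [[0.5698, -0.1766, 0.0364], [0.5715, -0.169, 0.0608], [0.5756, -0.16, 0.0803]]
side mS 197 [[0.492, 0.2105, 0.0373], [0.4942, 0.2165, 0.0605], [0.4989, 0.2278, 0.0801]]
dir [-0.11486009  0.99337579  0.00342136] 96.59559433797105
(70, 322) [ 0.874 -0.283  0.028]
(165, 365) [ 0.855 -0.091  0.018]
(100, 435) [ 0.998 -0.076  0.023]
(2, 385) [ 1.016 -0.266  0.025]
```

```bash
cat > go.py <<'E'
from h import *
from scipy.spatial.transform import Rotation as R
def plan(p,yaw=7.0,sg=None):
    o=ctrl.get_obs(); w,x,y,z=o['eef_rot']; A=R.from_quat([x,y,z,w])
    c,s=np.cos(np.radians(yaw)),np.sin(np.radians(yaw))
    print('t',o['time_s'],'p',o['eef_pos'].round(4),'tooly',A.as_matrix()[:,1].round(3),'q',np.round(o['q'],3),'F',np.round(o['wrist_force'],1))
    for k in(1,-1):
        ty=k*np.array([c,s,0]); tx=np.array([0,0,-1.]); B=R.from_matrix(np.stack([tx,ty,np.cross(tx,ty)],1))
        print(k,'shift mm',(A.inv().apply(np.array(p)-o['eef_pos'])*1e3).round(1),'turn',(A.inv()*B).as_rotvec(degrees=True).round(1))
E
python3 -c "
from go import *
plan([.65,-.2185,.2])"
```

```text
t 0.1 p [0.2419 0.5211 0.2305] tooly [ 0.421  0.907 -0.002] q [ 0.93   0.181  1.608 -0.     1.354 -0.206] F [ 0.4 -1.  -0.9]
1 shift mm [  31.  -498.9  681.7] turn [58.1  0.   0.1]
-1 shift mm [  31.  -498.9  681.7] turn [-1.219e+02 -1.000e-01  0.000e+00]
```

Request:
step_arm --pt "0 -37 50 6 0 0 0" --pt "0 -74 101 11 0 0 0" --pt "0 -111 152 17 0 0 0" --pt "0 -148 202 22 0 0 0" --pt "0 -185 253 28 0 0 0" --pt "0 -222 303 34 0 0 0" --pt "0 -259 354 39 0 0 0" --pt "0 -296 404 45 0 0 0" --pt "0 -333 455 51 0 0 0" --pt "0 -370 505 58 0 0 0"

```text
time_s: 1.35
eef_pos: [0.5442, -0.0275, 0.231]
eef_rot: [0.529, 0.469, 0.529, -0.469]
wrist_force: [1.6, 0.7, -0.3]
opening: 0.995
```

```bash
python3 -c "
from go import *
plan([.65,-.2185,.17])"
```

```text
t 1.35 p [ 0.5442 -0.0275  0.231 ] tooly [ 0.993  0.119 -0.   ] q [-0.269  0.114  1.683  0.     1.345 -0.388] F [ 1.6  0.7 -0.3]
1 shift mm [ 61.   82.2 202.2] turn [-0.1 -0.   0. ]
-1 shift mm [ 61.   82.2 202.2] turn [179.9   0.    0. ]
```

Request:
step_arm --pt "5 21 50 0 0 0 0" --pt "20 41 101 0 0 0 0" --pt "40 62 152 0 0 0 0" --pt "61 82 202 0 0 0 0" --pt "61 82 202 0 0 0 0" --pt "61 82 202 0 0 0 0"

```text
time_s: 2.1
eef_pos: [0.6495, -0.2156, 0.1695]
eef_rot: [0.529, 0.468, 0.53, -0.468]
wrist_force: [0.7, 0.4, -0.5]
opening: 1.003
```

Run:
```python
from go import *
plan([.65,-.2185,.071])
o,im,d,i=grab('wrist'); cv2.imwrite('pics/w1.png',im[...,::-1])
w,x,y,z=o['eef_rot']; A=R.from_quat([x,y,z,w]).as_matrix(); H=np.array(i['hand_eye'])
v,u=np.mgrid[:480,:640]; a=(u-i['cx'])/i['fx']; b=(v-i['cy'])/i['fy']; t=np.hypot(a,b)+1e-9
D=d[...,None]*np.stack([np.tan(t)*a/t,np.tan(t)*b/t,np.ones_like(t)],-1)
P=(D@H[:3,:3].T+H[:3,3])@A.T+o['eef_pos']; np.savez('w1.npz',P=P,im=im,d=d)
ok=(d>0)&(t<1.3)
m=ok&(P[...,2]>.085)&(P[...,2]<.105)&(im.max(-1)<80)&(np.hypot(P[...,0]-.65,P[...,1]+.2185)<.06)
print(m.sum(), np.percentile(P[m],[3,50,97],axis=0).round(4), 'px',np.argwhere(m).mean(0))
m=ok&(P[...,2]>.074)&(P[...,2]<.09)&(np.hypot(P[...,0]-.5734,P[...,1]+.1675)<.025)
print(m.sum(), np.percentile(P[m],[3,50,97],axis=0).round(4) if m.any() else'')
```

```text
t 2.1 p [ 0.6495 -0.2156  0.1695] tooly [ 0.992  0.123 -0.001] q [-0.494  0.473  1.358  0.     1.312 -0.617] F [ 0.7  0.4 -0.5]
1 shift mm [98.5  0.2  3.1] turn [ 0.1 -0.1  0.1]
-1 shift mm [98.5  0.2  3.1] turn [-1.799e+02 -1.000e-01 -1.000e-01]
2332 [[ 0.6444 -0.2526  0.0918]
 [ 0.6524 -0.2178  0.0969]
 [ 0.6607 -0.1875  0.0986]] px [251.0390223  324.45797599]
270 [[ 0.5733 -0.178   0.0751]
 [ 0.5768 -0.1695  0.0804]
 [ 0.5792 -0.1612  0.082 ]]
```

View pics/w1.png

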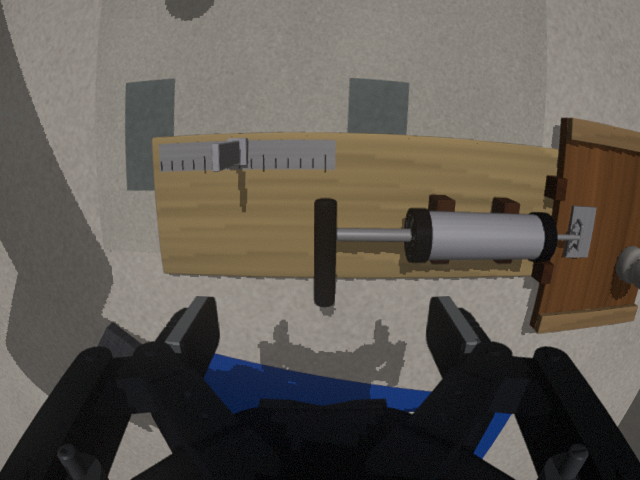

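The picture shows the bar at about (325,252), centred between the fingers and square to them, and the marker at (232,153). The pull distance comes to about 70 mm. I'll descend and close on the bar.

Request:
step_arm --pt "30 2 3 0 0 0 0" --pt "55 2 3 0 0 0 0" --pt "75 2 3 0 0 0 0" --pt "90 2 3 0 0 0 0" --pt "98 2 3 0 0 0 0" --pt "98 2 3 0 0 0 0"

```text
time_s: 2.9
eef_pos: [0.6523, -0.2185, 0.0721]
eef_rot: [0.53, 0.468, 0.53, -0.468]
wrist_force: [0.7, 0.2, -0.3]
opening: 0.999
```

Request:
step_arm --pt "0 0 0 0 0 0 255" --pt "0 0 0 0 0 0 255" --pt "0 0 0 0 0 0 255" --pt "0 0 0 0 0 0 255" --pt "0 0 0 0 0 0 255" --pt "0 0 0 0 0 0 255" --pt "0 0 0 0 0 0 255" --pt "0 0 0 0 0 0 255"

```text
time_s: 3.9
eef_pos: [0.6513, -0.2189, 0.0727]
eef_rot: [0.529, 0.468, 0.531, -0.469]
wrist_force: [-5.6, -0.6, 4.6]
opening: 0.134
```

Request:
step_arm --pt "0 -7 0 0 0 0 255" --pt "0 -15 0 0 0 0 255" --pt "0 -23 0 0 0 0 255" --pt "0 -31 0 0 0 0 255" --pt "0 -39 0 0 0 0 255" --pt "0 -47 0 0 0 0 255" --pt "0 -55 0 0 0 0 255" --pt "0 -62 0 0 0 0 255" --pt "0 -68 0 0 0 0 255" --pt "0 -68 0 0 0 0 255"

```text
time_s: 5.15
eef_pos: [0.5863, -0.2262, 0.0728]
eef_rot: [0.531, 0.469, 0.529, -0.467]
wrist_force: [7.5, 4.1, -2.7]
opening: 0.142
```

Run:
```python
from go import *
plan([.5821,-.2270,.072])
o,im,d,i=grab('side'); i['T']=np.array(i['T']); P=cloud(d,i); cv2.imwrite('pics/s2.png',cv2.resize(im[200:480,300:640,::-1],None,fx=2,fy=2))
c=np.array([.5745,-.1680])
# bar: dark points, ends beyond the pads; along e, n relative to marker
e=np.array([.9925,.122]);n=np.array([-.122,.9925])
q=P[...,:2]-c; a=q@e;b=q@n
m=(d>0)&(abs(b+.06)<.04)&(abs(b+.06)>.015)&(abs(a)<.04)&(P[...,2]>.08)&(P[...,2]<.1)&(im.max(-1)<80)
print(m.sum(),np.percentile(a[m],[3,50,97]).round(4),np.percentile(b[m],[3,97]).round(4))
m=(d>0)&(abs(b)<.015)&(abs(a)<.02)&(P[...,2]>.04)&(P[...,2]<.09);print('mark',m.sum(),np.percentile(a[m],[3,50,97]).round(4))
```

```text
t 5.15 p [ 0.5863 -0.2262  0.0728] tooly [0.992 0.123 0.004] q [-0.558  0.47   1.578  0.003  1.09  -0.683] F [ 7.5  4.1 -2.7]
1 shift mm [ 0.7 -4.3  0.3] turn [ 0.1 -0.  -0.3]
-1 shift mm [ 0.7 -4.3  0.3] turn [-179.9    0.4   -0. ]
218 [-0.0034 -0.0004  0.0073] [-0.0945 -0.0752]
mark 308 [-0.0044 -0.0032  0.0005]
```

View pics/s2.png

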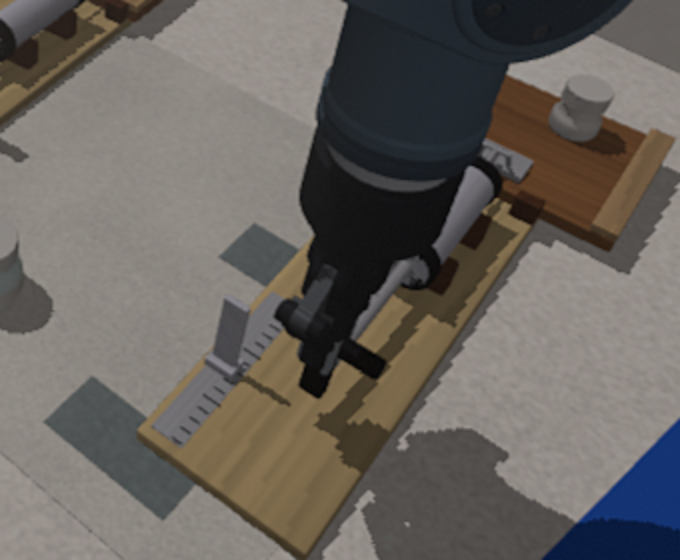

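The bar is held in the fingers about 4 mm short of the marker (bar end at about (365,355) in the crop, marker at (232,335)). I'll nudge it 4 mm and hold for over 2 s.

Request:
step_arm --pt "0 -2 0 0 0 0 255" --pt "0 -4 0 0 0 0 255" --pt "0 -4 0 0 0 0 255" --pt "0 -4 0 0 0 0 255" --pt "0 -4 0 0 0 0 255" --pt "0 -4 0 0 0 0 255" --pt "0 -4 0 0 0 0 255" --pt "0 -4 0 0 0 0 255" --pt "0 -4 0 0 0 0 255" --pt "0 -4 0 0 0 0 255"

```text
time_s: 6.45
eef_pos: [0.5828, -0.2266, 0.0728]
eef_rot: [0.531, 0.469, 0.529, -0.467]
wrist_force: [7.9, 3.5, -2.2]
opening: 0.141
```

Request:
step_arm --pt "0 0 0 0 0 0 255" --pt "0 0 0 0 0 0 255" --pt "0 0 0 0 0 0 255" --pt "0 0 0 0 0 0 255" --pt "0 0 0 0 0 0 255" --pt "0 0 0 0 0 0 255" --pt "0 0 0 0 0 0 255" --pt "0 0 0 0 0 0 255" --pt "0 0 0 0 0 0 255" --pt "0 0 0 0 0 0 255"

```text
time_s: 7.7
eef_pos: [0.5828, -0.2266, 0.0728]
eef_rot: [0.531, 0.469, 0.529, -0.467]
wrist_force: [8.9, 4.7, -2.1]
opening: 0.138
```

Run:
```python
from go import *
plan([.6513,-.2187,.0727])
for s in('side','scene'):
    o,im,d,i=grab(s); i['T']=np.array(i['T']); P=cloud(d,i)
    c=np.array([.5745,-.1680]); e=np.array([.9925,.122]);n=np.array([-.122,.9925])
    q=P[...,:2]-c; a=q@e;b=q@n
    m=(d>0)&(abs(b+.06)<.04)&(abs(b+.06)>.015)&(abs(a)<.04)&(P[...,2]>.08)&(P[...,2]<.1)&(im.max(-1)<80)
    k=(d>0)&(abs(b)<.015)&(abs(a)<.02)&(P[...,2]>.04)&(P[...,2]<.09)
    print(s,'bar',m.sum(),np.percentile(a[m],[3,50,97]).round(4) if m.any() else '','mark',np.percentile(a[k],[3,50,97]).round(4) if k.any() else '')
```

```text
t 7.7 p [ 0.5828 -0.2266  0.0728] tooly [0.992 0.123 0.005] q [-0.562  0.464  1.588  0.003  1.087 -0.687] F [ 8.9  4.7 -2.1]
1 shift mm [ 0.4 69.   0.6] turn [ 0.1  0.  -0.3]
-1 shift mm [ 0.4 69.   0.6] turn [-179.9    0.4    0. ]
side bar 215 [-0.0073 -0.0038  0.0038] mark [-0.0043 -0.003   0.0006]
scene bar 102 [-0.0019  0.0047  0.0088] mark [-0.0037  0.0009  0.0039]
```

Both cameras show the bar level with the marker within about 1 mm, held for over 2 s. Now I'll let it back in slowly.

Request:
step_arm --pt "0 8 0 0 0 0 255" --pt "0 16 0 0 0 0 255" --pt "0 24 0 0 0 0 255" --pt "0 32 0 0 0 0 255" --pt "0 40 0 0 0 0 255" --pt "0 48 0 0 0 0 255" --pt "0 56 0 0 0 0 255" --pt "0 63 0 0 0 0 255" --pt "0 69 0 0 0 0 255" --pt "0 70 0 0 0 0 255"

```text
time_s: 9.05
eef_pos: [0.6509, -0.2189, 0.0727]
eef_rot: [0.53, 0.468, 0.53, -0.468]
wrist_force: [2.0, 3.1, 5.2]
opening: 0.137
```

Request:
step_arm --pt "0 0 0 0 0 0 255" --pt "0 0 0 0 0 0 0" --pt "0 0 0 0 0 0 0" --pt "0 0 0 0 0 0 0" --pt "0 0 0 0 0 0 0" --pt "0 0 0 0 0 0 0" --pt "0 0 0 0 0 0 0" --pt "0 0 0 0 0 0 0"

```text
time_s: 10.05
eef_pos: [0.6504, -0.2189, 0.0723]
eef_rot: [0.53, 0.468, 0.53, -0.468]
wrist_force: [0.3, -0.5, -0.9]
opening: 1.001
```

Request:
step_arm --pt "-15 0 0 0 0 0 0" --pt "-40 0 0 0 0 0 0" --pt "-70 0 0 0 0 0 0" --pt "-100 0 0 0 0 0 0" --pt "-130 0 0 0 0 0 0" --pt "-130 0 0 0 0 0 0" --pt "-130 0 0 0 0 0 0"

```text
time_s: 10.92
eef_pos: [0.6501, -0.2187, 0.2021]
eef_rot: [0.53, 0.468, 0.53, -0.468]
wrist_force: [-0.1, 0.2, -0.6]
opening: 0.998
```

Run:
```python
from go import *
plan([.65,-.2185,.2])
o,im,d,i=grab('side'); i['T']=np.array(i['T']); P=cloud(d,i); cv2.imwrite('pics/s3.png',im[...,::-1])
for k,(a,b,c,e) in{'L':(455,315,525,370),'S':(245,200,295,245)}.items():
    p=P[b:e,a:c].reshape(-1,3);q=im[b:e,a:c].reshape(-1,3)
    print(k,np.median(p[(p[:,2]>.08)&(p[:,2]<.11)&(q.max(1)<70)],axis=0).round(4))
```

```text
t 10.925 p [ 0.6501 -0.2187  0.2021] tooly [ 0.992  0.123 -0.   ] q [-0.497  0.446  1.328  0.     1.368 -0.621] F [-0.1  0.2 -0.6]
1 shift mm [ 2.1 -0.1 -0.2] turn [ 0.1 -0.   0. ]
-1 shift mm [ 2.1 -0.1 -0.2] turn [-179.9   -0.    -0. ]
L [ 0.6467 -0.2219  0.0944]
S [0.5991 0.1703 0.0939]
```

View pics/s3.png

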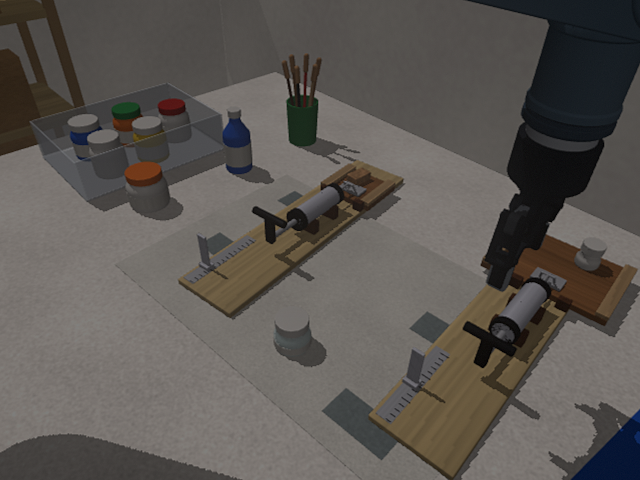

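The large handle is back at (490,338), its starting pixel, and the small one at (270,222) is unmoved. The gripper is well clear above.

```bash
python3 -c "
from bench import ctrl
print(ctrl.hand_in())"
```

```text
the job is handed in; nothing more can be done
None
```

I pulled the larger panel's scale about 70 mm until its cross-bar was level with the marker and held it there for over 2 s. I then let it back in slowly, released it, raised the arm clear and handed the job in at about 11 s.

- **At the hold:** both cameras put the bar level with its marker to within a few mm, inside the 12 mm allowed. The bar's visible faces sat about 1–4 mm from the marker's, partly because the bar is thicker.
- **After release:** the large bar is within about 0.2 mm of its starting position. The small bar reads within about 1.5 mm of its start, which is measurement noise since the arm never went near it.
- **Clearance:** the wrist force is near zero and the gripper stands well above everything. No check failed or disagreed.

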